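Post the gold ingot through the spring flap of the deposit hatch

TASK

With one finger push the blue spring flap of the deposit hatch open and keep it open, and meanwhile push the gold-coloured ingot along its groove with the other finger until it drops into the padded well behind the flap; then draw back so that the flap springs shut. Only push the ingot, never pick it up, and do not let it and the flap press on each other. Leave everything else on the counter and the deck where it is.

Things in the scene. Friction and masses are not known exactly. Their poses are not given: they have to be found in the camera images.
- hatch: the deposit hatch, a white fixed case 294 x 132 mm, open above. Origin: on the counter (z = 0) under the middle of the shut flap; its +x points through the flap into the well (up to 0.45 rad from straight away from the robot), +y left. Deck: x -145 to +4 mm, top at z = 55 mm. Case walls, inner faces at y = +-60 mm, top at z = 93 mm, from x = -10 to 150 mm. Nothing is overhead.
- groove (a point): middle of the groove's floor on the deck, at x -70, y -25, z 55 mm of the hatch. The groove is straight along the hatch's x, 36 mm wide, between two steel ribs 4 mm wide and 7 mm high (top at z = 62 mm) centred at y = -45 and -5 mm, x -134 to -6 mm.
- well (a point): middle of the grey padded well floor, at x 74, y 0, z 10 mm of the hatch. The deck ends at x = +4 mm in a ledge and drops 45 mm into this well, which spans x +4 to +144, y -60 to +60 mm.
- flap (a joint): angle of the blue upright flap (rad): 0 shut, 1.5 stop. Panel 112 mm wide, 4 mm thick, z = 59 to 91 mm, in the hatch's plane x = 0 when shut. Upright hinge at x 0, y +57 mm (left end); the free end swings to +x, over the well and clear of an ingot lying in it. A spring shuts it (0.12 N m shut, 0.25 at 1.3 rad). Pushed near the hinge, the rest swings far ahead of the finger and frees the groove.
- flap_push (a point): centre of the 28 mm wide yellow push mark on the flap's near face, 27 mm from the hinge, 20 mm above the deck; a good place for the opening finger (about 4.5 N). Moves with the flap.
- ingot_center (a point): the gold-coloured cast ingot, 40 mm long (its x) x 28 mm wide x 22 mm tall, its upper 6 mm drawn in by 2 mm all round; 0.3 to 0.55 kg, loose, lying lengthwise in the groove on the deck short of the flap. Point: its centre, 11 mm above its underside.
- silver_center (a point): silver-coloured spare ingot, same shape as the gold one (40 x 28 x 22 mm), loose on the counter; bystander. Point: its centre, 11 mm above its underside.
- weight: small steel check weight, 22 mm across and 31 mm tall, loose, standing on the front left corner of the hatch's deck; bystander. Origin: centre of its underside.
- ring_box: red ring box 50 x 50 x 40 mm, loose on the counter; bystander. Origin: centre of its underside.
- calculator: desk calculator 130 x 170 mm, 23 mm high, loose on the counter; bystander. Origin: centre of its underside.
- mouse: white computer mouse 100 x 58 x 24 mm, loose; bystander. Origin: centre of its underside.
- loupe: black folding loupe, 32 mm round and 24 mm high, with a 30 mm steel tail, loose; bystander. Origin: underside of the round part.
Things that resemble listed ones, but are neither listed nor needed, are in the scene too. There is more than one size of the part that bears ingot_center; the job needs the smallest.

How it is judged:
By the outcome, as a careful person would: the job done as asked, in the order asked, and still so for the second after the job is handed in, with the robot touching nothing.
It also fails if it takes over 42 s, if anything falls off the work surface, if the arm or the gripper's body presses on something with over 40 N, if the wrist force passes 120 N, or if a joint passes its speed limit or range.

ROBOT

A 6-joint arm with a two-finger parallel gripper is mounted at the origin on the work surface. World frame = base frame: x ahead of the robot, y to its left, z up, the work surface at z = 0. Lengths are in m, angles in rad, forces in N, time in s.
With the tool pointing down it reaches from about 0.4 to 0.925 m from the base axis. Payload 12.5 kg.
Tool frame: the origin (TCP) lies between the finger pads; the fingertips stand 11 mm ahead of it and the grasp point (between the pads) lies 8 mm behind it; x points along the fingers, y is the direction in which the jaws open and shut, and the axes are right-handed (so a half turn about x gives the same grasp; the last joint's range is limited). The gripper opens to 95 mm and grips with 3 to 60 N. Pads are 20 mm wide; open, the fingers measure 119 mm over their backs; the gripper's body (75 mm by 180 mm) begins 59 mm behind the grasp point.
Start: joints at [-1.293, 0.491, 1.559, -0, 1.092, -0.106], TCP at [0.234, -0.58, 0.226] pointing down, gripper open.
Joint ranges: [-3.1, 3.1], [-0.84, 2.19], [0.05, 2.79], [-1.13, 4.28], [0.06, 2.93], [-2.69, 2.69]. Speed limits (rad/s): [2.22, 2.22, 2.79, 3.14, 3.14, 3.14].

INTERFACE

Orientations are given as [roll, pitch, yaw] about the fixed x, y, z axes, in that order (R = Rz(yaw) Ry(pitch) Rx(roll)).
In Python, from rig import readout, vision, job_done, spotter gives the robot as it stands. The module is installed in compiled form; this text tells all that it offers.
- The arm moves only by the tool carry_out, never from a script. Its argument "plan" is a list of rows, each an object with "twist": the turn, a rotation vector about the tool's x, y, z in degrees, a list of three; "travel": the shift along the tool's x, y, z in cm, a list of three; "jaw": the opening in per cent of the stroke, from 0 (shut) to 100 (fully open). In form: [{"twist": [ax, ay, az], "travel": [tx, ty, tz], "jaw": jaw}, ...]. A call has 1 to 12 rows; each row is the pose to reach, as a shift and turn from the pose commanded when the call began, along the tool's axes at that moment; what a row does not reach only later rows make up. A row lasts 1/12 s, in which the tool goes at most 41.7 mm and 7.16 degrees, less where a joint would pass 70% of its speed; a pose out of reach is approached as far as the arm can. A call with a gripper value outside its range is refused whole. The fingers move at their own pace and stop on an object; "force" is the grip in N (left out, the last holds). Time passes only in rows, so rows that repeat a pose let the fingers close. It gives the time, the measured TCP pose, the force and the opening at its end, in the units of the state.
- readout.read_state(): the state, without advancing time (a new reading comes with each control period).
- vision.capture(name): name is "scene" or "top"; returns a dict with "frame" (400x640x3 uint8, blue, green, red), "camera_matrix" (3x3 intrinsics, pixels), "dist" ([k1, k2, p1, p2, k3] as OpenCV has them; the pictures are not rectified), "position" and "attitude" of the camera in the world. Camera axes: x right, y down, z forward; pixel columns grow to the right and rows downward; lengths in m; the calibration is good to about 2 mm. A picture is of the moment at which its call begins. There is no depth.
- job_done(): hands the job in, once; it reports no verdict.
Trained networks look in the newest picture that a camera, given by its name, has taken for a name from the list of things; names that differ only in an ending like _2 or _b are one class to them, and where a whole thing is asked for, a point or a joint stands for the part that bears it (a point fixed in the world has none). Each returns a list of dicts, best first, with "conf" (0 to 1); they miss things now and then, are a little off and sometimes report something else, mostly with a low value. They report only what shows in the picture. A call takes as long as a camera call. They do not tell look-alikes from the thing itself.
- spotter.find_in(camera, target): "bbox" ([left, top, width, height] in pixels, round what is visible of it).
- spotter.tip_of(camera, target): "at" ([column, row] in pixels: a listed point, or the origin of a listed thing).
The state is a dict: "time": time; "joint_positions": joint angles; "joint_velocities": joint speeds; "joint_efforts": joint torques, N m; "ee_pos": TCP position; "tool_rot": TCP orientation; "ft_force": force on the tool from outside, world axes, zero at the start; "ft_torque": the same for the moment, N m; "grip_width": finger opening in m.
Only numpy, scipy, OpenCV 4.12 (cv2) and the standard library are available. Lean on these libraries where they do the work, as an engineer would, in place of code of your own. Each camera call takes 0.05 s, during which the arm holds its last target.

## Working session

There is one attempt and no reset: what is moved stays moved. The work goes in short steps, Python scripts to look and compute and a tool call to move; the robot and the scene stay as the last step left them, time stands still between calls to the robot, and variables do not carry over. Pictures are saved under pics/ and viewed, and the job is handed in when it is done.

Besides the shell and the picture viewer there is one more tool, called as name(argument=value, ...), one argument or row to a line, values as JSON. carry_out: Moves the arm, as the interface text tells. Its arguments: {"type":"object","properties":{"plan":{"type":"array"},"force":{"type":"number"}},"required":["plan"]}

```bash
mkdir -p pics; cat > a.py <<'E'
from rig import readout, vision, spotter
import cv2, json
s=readout.read_state()
print({k:s[k] for k in ('time','ee_pos','tool_rot','grip_width','ft_force')})
for n in ('scene','top'):
    c=vision.capture(n); cv2.imwrite(f'pics/{n}0.png',c['frame'])
    print(n,c['camera_matrix'],c['dist'],c['position'],c['attitude'])
    for t in ('hatch','ingot_center','silver_center','weight','ring_box','calculator','mouse','loupe','flap'):
        try: print(t,[(d['bbox'],round(d['conf'],2)) for d in spotter.find_in(n,t)])
        except Exception as e: print(t,e)
    for t in ('hatch','groove','well','flap_push','ingot_center','weight'):
        print('tip',t,[(d['at'],round(d['conf'],2)) for d in spotter.tip_of(n,t)])
E
python3 a.py
```

```text
{'time': 0.0, 'ee_pos': array([ 0.23399819, -0.57929361,  0.22506191]), 'tool_rot': array([-1.68600044,  1.56968623,  1.83939945]), 'grip_width': 0.0955412776789488, 'ft_force': array([-0.72420332, -0.20609329, -0.04177764])}
scene [[505.01814852   0.         319.25323701]
 [  0.         505.01814852 196.91375706]
 [  0.           0.           1.        ]] [-0.03215345  0.          0.          0.          0.        ] [1.20686447 0.57546893 1.28830539] [-2.52042204  0.01462746  2.27928032]
hatch [([282.7, 166.9, 91.4, 92.9], 0.95)]
ingot_center [([328.4, 175.9, 8.9, 12.0], 0.69), ([382.1, 208.6, 17.7, 18.2], 0.54), ([287.7, 171.4, 19.0, 16.6], 0.5)]
silver_center [([261.1, 132.3, 10.3, 11.6], 0.56)]
weight []
ring_box []
calculator [([425.3, 231.0, 70.8, 57.4], 0.82), ([313.6, 191.8, 33.2, 19.9], 0.52)]
mouse [([204.8, 151.6, 35.5, 24.7], 0.9)]
loupe []
flap [([313.8, 191.5, 30.0, 18.2], 0.81)]
tip hatch [([329.9, 217.7], 0.91)]
tip groove [([333.8, 185.5], 0.65)]
tip well [([313.7, 234.7], 0.7)]
tip flap_push [([341.4, 205.6], 0.69)]
tip ingot_center [([291.9, 179.4], 0.76), ([392.6,
[... 584 characters left out ...]
([425.5, 222.2, 17.9, 16.2], 0.55)]
weight [([286.6, 240.3, 6.6, 7.9], 0.48)]
ring_box [([163.7, 144.4, 20.5, 21.6], 0.64)]
calculator [([120.2, 211.0, 67.0, 55.9], 0.82)]
mouse [([434.2, 150.4, 24.5, 37.4], 0.61), ([425.0, 222.9, 16.8, 15.0], 0.57)]
loupe [([465.6, 200.9, 11.7, 24.1], 0.65)]
flap [([275.9, 183.9, 41.8, 11.8], 0.66), ([436.3, 149.6, 22.5, 39.7], 0.6), ([304.7, 210.1, 15.7, 16.0], 0.56)]
tip hatch [([297.9, 193.4], 0.87)]
tip groove [([313.9, 216.7], 0.97)]
tip well [([293.9, 166.0], 0.69)]
tip flap_push [([155.5, 240.0], 0.59), ([288.2, 195.3], 0.56)]
tip ingot_center [([242.9, 233.6], 0.69), ([310.3, 220.5], 0.62), ([361.2, 205.4], 0.52)]
tip weight [([289.1, 243.8], 0.55)]
```

```bash
python3 - <<'E'
import cv2
a=cv2.imread('pics/top0.png'); cv2.imwrite('pics/topc.png',cv2.resize(a[110:270,210:400],None,fx=4,fy=3.75,interpolation=cv2.INTER_CUBIC)[:600,:800])
b=cv2.imread('pics/scene0.png'); cv2.imwrite('pics/scenec.png',cv2.resize(b[150:270,260:420],None,fx=5,fy=5,interpolation=cv2.INTER_CUBIC))
E
```

```text
(no output)
```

View pics/top0.png

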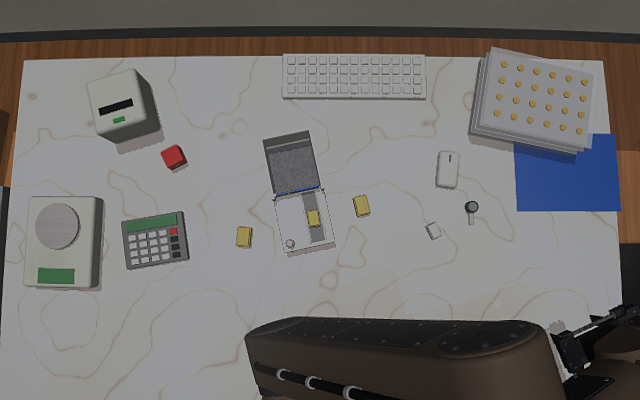

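View pics/scene0.png

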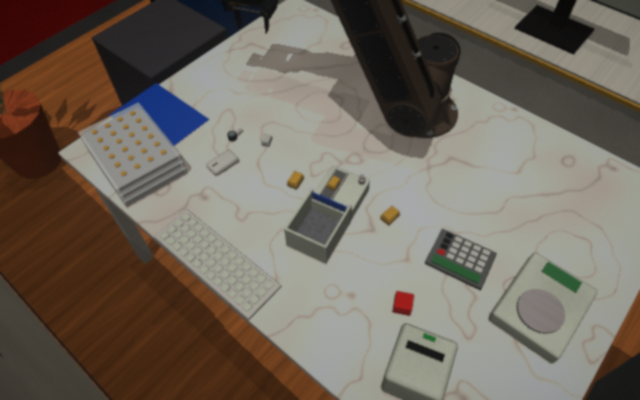

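```bash
ls pics
```

```text
scene0.png
scenec.png
top0.png
topc.png
```

View pics/topc.png

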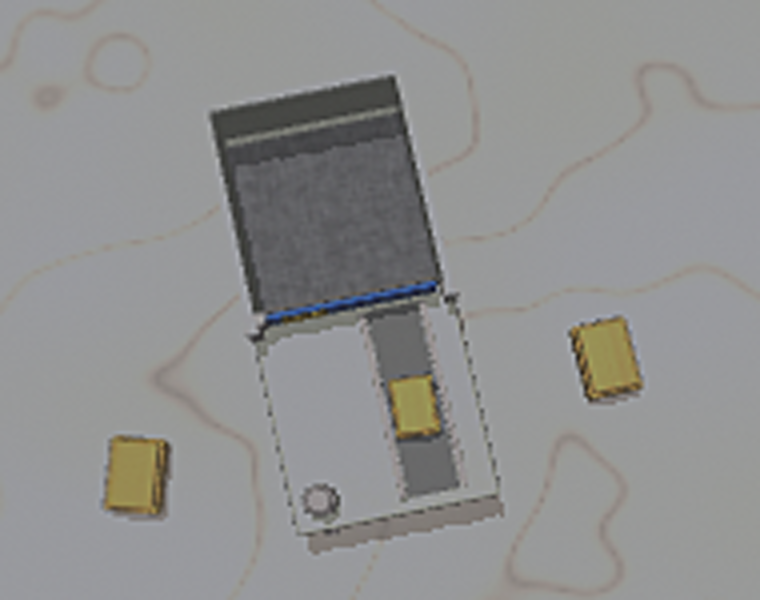

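View pics/scenec.png

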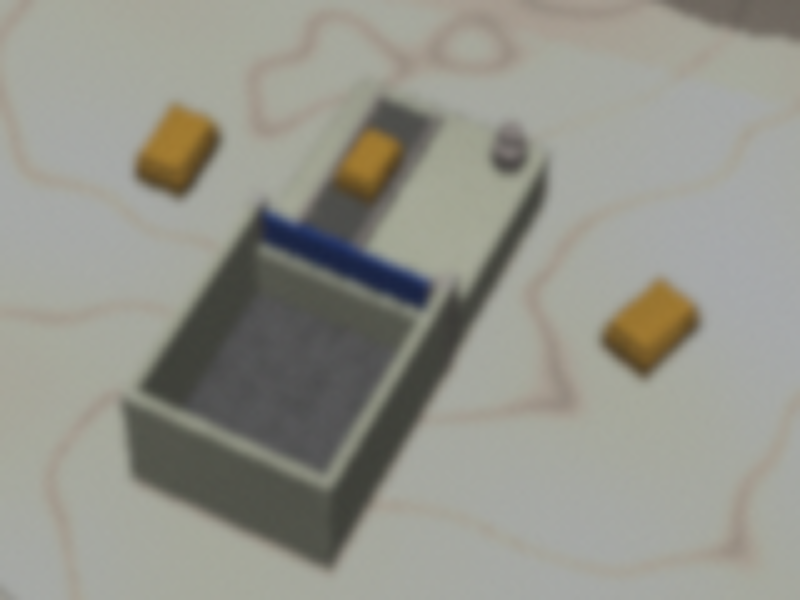

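Top view candidates for the gold ingot: (244,236) on the counter, (313,217) in the groove and (361,205) on the counter. The one in the groove is also the smallest and matches the description, so I choose it. The weight stands at (290,243) on the deck, and the flap is the blue strip from (276,195) to (319,186). Next I fit the hatch pose.

```bash
cat > h.py <<'E'
import numpy as np, cv2
from scipy.spatial.transform import Rotation as Ro
from scipy.optimize import least_squares
from rig import readout, vision, spotter
def cam(n):
    c=vision.capture(n); return c
def proj(c,P):
    R=Ro.from_euler('xyz',c['attitude']).as_matrix(); t=-R.T@np.array(c['position'])
    p,_=cv2.projectPoints(np.asarray(P,float).reshape(-1,3),cv2.Rodrigues(R.T)[0],t,np.array(c['camera_matrix']),np.array(c['dist'])); return p[:,0]
def ray(c,uv,z):
    R=Ro.from_euler('xyz',c['attitude']).as_matrix()
    u=cv2.undistortPoints(np.array(uv,float).reshape(-1,1,2),np.array(c['camera_matrix']),np.array(c['dist']))[:,0]
    d=np.c_[u,np.ones(len(u))]@R.T; p=np.array(c['position']); return p+d*((z-p[2])/d[:,2])[:,None]
def H2W(h,P):
    P=np.atleast_2d(np.asarray(P,float)); c,s=np.cos(h[2]),np.sin(h[2])
    return np.c_[h[0]+c*P[:,0]-s*P[:,1],h[1]+s*P[:,0]+c*P[:,1],P[:,2]]
def W2H(h,P):
    P=np.atleast_2d(np.asarray(P,float)); c,s=np.cos(h[2]),np.sin(h[2]); d=P[:,:2]-np.array(h[:2])
    return np.c_[c*d[:,0]+s*d[:,1],-s*d[:,0]+c*d[:,1],P[:,2]]
E
cat > b.py <<'E'
from h import *
T=cam('top');S=cam('scene')
mm=1e-3
tc=lambda u,v:(210+(u-1.5)/4,110+(v-1.5)/3.75); sc=lambda u,v:(260+(u-2)/5,150+(v-2)/5)
tp=[((150,66,93),tc(211,112)),((150,-66,93),tc(394,76)),((-145,66,55),tc(297,533)),((-145,-66,55),tc(498,494)),((0,57,91),tc(265,320)),((0,-55,91),tc(437,286))]
sp=[((150,-66,93),sc(125,400)),((150,66,93),sc(330,487)),((150,66,0),sc(332,570)),((-145,66,55),sc(547,150)),((-145,-66,55),sc(375,85)),((0,-55,91),sc(263,212)),((0,57,91),sc(430,290))]
def fit(use):
    def f(h):
        r=[]
        if 't' in use: r.append(proj(T,H2W(h,[np.array(a)*mm for a,_ in tp]))-np.array([b for _,b in tp]))
        if 's' in use: r.append(proj(S,H2W(h,[np.array(a)*mm for a,_ in sp]))-np.array([b for _,b in sp]))
        return np.vstack(r).ravel()
    q=least_squares(f,[.45,0,.2],loss='soft_l1'); return q.x,np.round(f(q.x).reshape(-1,2),1)
for u in ('t','s','ts'):
    h,r=fit(u); print(u,np.round(h,4),r.tolist())
# ingot: top face z=77
pt=ray(T,[tc(414,405)],.077); ps=ray(S,[sc(375,155)],.077)
print('ingot',W2H(h,pt)*1e3,W2H(h,ps)*1e3)
w=ray(T,[tc(320,502)],.086);print('weight',W2H(h,w)*1e3)
v=cv2.resize(T['frame'][110:270,210:400],None,fx=4,fy=3.75,interpolation=cv2.INTER_CUBIC)
def dr(P,col):
    p=proj(T,H2W(h,np.array(P)*mm)); p=(p-[210,110])*[4,3.75]+1.5
    cv2.polylines(v,[p.astype(np.int32)],True,col,1)
dr([(-134,-7,62),(-6,-7,62),(-6,-43,62),(-134,-43,62)],(0,255,0))
dr([(-145,-66,55),(-145,66,55),(4,66,55),(4,-66,55)],(0,0,255))
dr([(150,-66,93),(150,66,93),(-10,66,93),(-10,-66,93)],(255,0,255))
cv2.imwrite('pics/ov1.png',v)
E
python3 b.py
```

```text
t [0.5518 0.03   0.2148] [[-2.7, -1.3], [2.6, -2.4], [0.1, 1.4], [0.8, 0.9], [-1.0, 0.2], [-0.0, -0.0]]
s [0.5554 0.0322 0.2245] [[-1.0, -0.5], [0.1, 1.0], [-0.2, 0.6], [0.8, 0.2], [-3.1, -2.0], [0.3, 0.3], [1.3, -0.9]]
ts [0.5532 0.0313 0.2207] [[-3.5, -1.6], [1.7, -3.0], [-0.0, 0.9], [0.6, 0.1], [-1.5, -0.3], [-0.6, -0.7], [-0.8, -1.3], [0.1, 0.3], [-0.1, -0.1], [1.1, -0.3], [-2.7, -2.5], [0.6, -0.4], [1.4, -1.5]]
ingot [[-75.47683363 -25.20874895  77.        ]] [[-75.44338909 -21.32113273  77.        ]]
weight [[-126.13733514   45.14675521   86.        ]]
```

View pics/ov1.png

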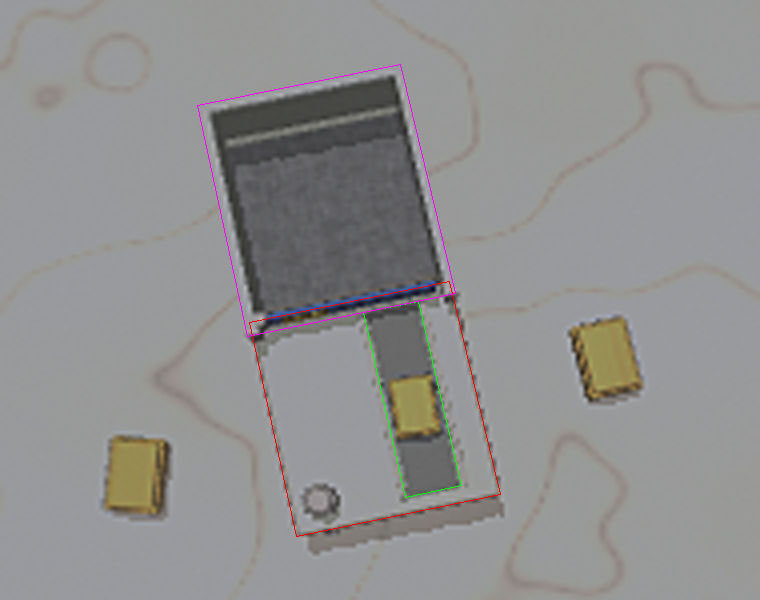

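The overlay fits the groove and deck well. The "far corners" I picked were the inner edges (x=144, y=±60), so I refit with those.

```bash
sed -i 's/((150,66,93),tc(211,112)),((150,-66,93),tc(394,76))/((144,60,93),tc(211,112)),((144,-60,93),tc(394,76)),((-134,-7,55),tc(404,500)),((-134,-43,55),tc(463,487))/; s/((-145,-66,55),sc(375,85)),//; s/ov1/ov2/' b.py; python3 b.py
```

```text
t [0.5529 0.0305 0.2145] [[-0.0, 0.1], [0.6, -0.1], [0.5, -0.5], [-0.4, 0.0], [-0.1, 0.9], [0.6, 0.5], [-1.2, -0.3], [-0.2, -0.5]]
s [0.5555 0.0308 0.2334] [[-1.1, -0.4], [0.2, 0.8], [-0.1, 0.4], [0.1, -0.3], [-0.2, 0.2], [0.9, -1.3]]
ts [0.5534 0.0308 0.2195] [[-0.4, 0.0], [0.1, -0.3], [0.6, -0.8], [-0.3, -0.3], [0.1, 0.8], [0.7, 0.1], [-1.3, -0.4], [-0.4, -0.8], [-1.0, -1.4], [-0.1, 0.3], [-0.4, -0.1], [1.0, -0.3], [0.4, -0.4], [1.3, -1.5]]
ingot [[-75.55734032 -24.82053064  77.        ]] [[-75.52849996 -20.93287753  77.        ]]
weight [[-126.30112932   45.47492624   86.        ]]
```

View pics/ov2.png

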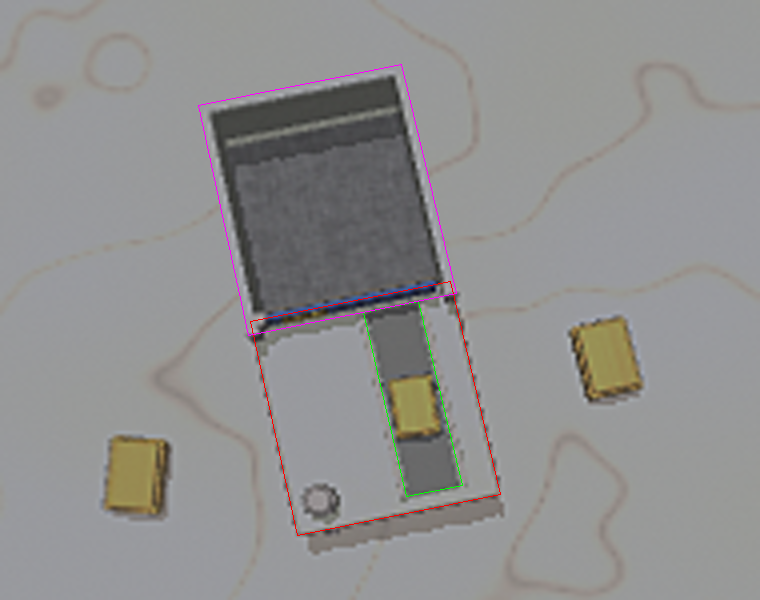

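Plan: gripper pointing down, jaws fully open, jaw line yawed 22° in the hatch frame. The leading finger meets the flap while the other sits behind the ingot. A straight push along the hatch's +x then opens the flap to about 0.97 rad by the time the ingot's front is still 20 mm short of it, and to about 1.35 rad at the end. Fingertips run at z≈64.5 mm, above the ribs.

```bash
cat > g.py <<'E'
from h import *
import sys
h=(0.5533,0.0306,0.217); PHI=np.radians(22)
def target(C,z,cy=-25,phi=PHI):
    c,s=np.cos(phi),np.sin(phi)
    P=np.array([C,cy])-10*np.array([s,-c])+47.5*np.array([c,s])
    p=H2W(h,[[P[0]/1e3,P[1]/1e3,z/1e3]])[0]
    a=phi+h[2]; x=np.array([0,0,-1.]);y=np.array([np.cos(a),np.sin(a),0]);return p,x,y
def go(C,z,sgn=None,cy=-25):
    s=readout.read_state(); R=Ro.from_euler('xyz',s['tool_rot']).as_matrix(); e=np.array(s['ee_pos'])
    p,x,y=target(C,z,cy)
    for k in ([1,-1] if sgn is None else [sgn]):
        T=np.c_[x,k*y,np.cross(x,k*y)]
        print('sgn',k,'twist',np.round(Ro.from_matrix(R.T@T).as_rotvec(degrees=True),2),'travel cm',np.round(R.T@(p-e)*100,2))
    # present contact corner
    yy=R[:,1]; a=np.arctan2(yy[1],yy[0])-h[2]
    if np.cos(a)<0:a+=np.pi
    E=W2H(h,[e])[0]*1e3; c,sn=np.cos(a),np.sin(a)
    print('t',round(s['time'],2),'e',np.round(e,4),'phi',round(np.degrees(a),1),'C now',np.round(E[:2]+10*np.array([sn,-c])-47.5*np.array([c,sn]),1),'tipz',round(E[2]-11,1),'F',np.round(s['ft_force'],1),'w',round(s['grip_width'],4),'q6',np.round(s['joint_positions'][5],2))
if __name__=='__main__': go(float(sys.argv[1]),float(sys.argv[2]),int(sys.argv[3]) if len(sys.argv)>3 else None)
E
python3 g.py -108 160; python3 -c "
from h import *
s=readout.read_state();print(Ro.from_euler('xyz',s['tool_rot']).as_matrix().round(3),s['joint_positions'])"
```

```text
sgn 1 twist [-102.45    0.     -0.  ] travel cm [  6.56 -45.95 -45.8 ]
sgn -1 twist [77.55 -0.   -0.  ] travel cm [  6.56 -45.95 -45.8 ]
t 1.8 e [ 0.234  -0.5795  0.2256] phi -80.4 C now [-460.9 -481.9] tipz 214.6 F [ 0.1 -0.9 -0.1] w 0.095 q6 -0.11
[[ 0.     0.374 -0.927]
 [-0.    -0.927 -0.374]
 [-1.     0.    -0.   ]] [-1.29263121e+00  4.90930500e-01  1.55889583e+00  2.68909461e-05
  1.09169538e+00 -1.05587494e-01]
```

carry_out(
  plan=[
    {"twist": [-6,0,0],"travel": [0,-2.6,-2.6],"jaw": 100},
    {"twist": [-12,0,0],"travel": [0,-5.2,-5.2],"jaw": 100},
    {"twist": [-18,0,0],"travel": [0,-7.8,-7.8],"jaw": 100},
    {"twist": [-24,0,0],"travel": [0,-10.4,-10.4],"jaw": 100},
    {"twist": [-30,0,0],"travel": [0,-13,-13],"jaw": 100},
    {"twist": [-36,0,0],"travel": [0,-15.6,-15.6],"jaw": 100},
    {"twist": [-42,0,0],"travel": [0,-18.2,-18.2],"jaw": 100},
    {"twist": [-48,0,0],"travel": [0,-20.8,-20.8],"jaw": 100},
    {"twist": [-54,0,0],"travel": [0,-23.4,-23.4],"jaw": 100},
    {"twist": [-60,0,0],"travel": [0,-26,-26],"jaw": 100},
    {"twist": [-66,0,0],"travel": [0,-28.6,-28.6],"jaw": 100},
    {"twist": [-72,0,0],"travel": [0,-31.2,-31.2],"jaw": 100},
  ],
)

```text
time: 2.8
ee_pos: [0.4069, -0.1718, 0.2259]
tool_rot: [0.861, 1.57, -0.635]
ft_force: [1.1, -0.6, -0.4]
grip_width: 0.0948
```

```bash
python3 g.py -108 140 1
```

```text
sgn 1 twist [-3.016e+01  3.000e-02 -2.000e-02] travel cm [  8.59   9.37 -18.34]
t 2.8 e [ 0.4069 -0.1718  0.2259] phi -8.2 C now [-235.  -169.2] tipz 214.9 F [ 1.1 -0.6 -0.4] w 0.0948 q6 -0.62
```

carry_out(
  plan=[
    {"twist": [-4,0,0],"travel": [0,1.2,-2.3],"jaw": 100},
    {"twist": [-8,0,0],"travel": [1,2.4,-4.6],"jaw": 100},
    {"twist": [-12,0,0],"travel": [2,3.6,-7],"jaw": 100},
    {"twist": [-16,0,0],"travel": [3,4.8,-9.4],"jaw": 100},
    {"twist": [-20,0,0],"travel": [4,6,-11.6],"jaw": 100},
    {"twist": [-24,0,0],"travel": [5,7.2,-14],"jaw": 100},
    {"twist": [-28,0,0],"travel": [6,8.4,-16.4],"jaw": 100},
    {"twist": [-30,0,0],"travel": [6.6,9.2,-18.2],"jaw": 100},
    {"twist": [-30.2,0,0],"travel": [6.6,9.3,-18.3],"jaw": 100},
    {"twist": [-30.2,0,0],"travel": [6.6,9.3,-18.3],"jaw": 100},
  ],
)

```text
time: 3.63
ee_pos: [0.4866, 0.0163, 0.1594]
tool_rot: [-1.96, 1.57, -2.933]
ft_force: [0.0, -0.8, 0.0]
grip_width: 0.0951
```

```bash
python3 g.py -108 75.5 1; python3 - <<'E'
from h import *
T=cam('top');S=cam('scene')
cv2.imwrite('pics/t3.png',cv2.resize(T['frame'][110:270,210:400],None,fx=4,fy=3.75,interpolation=cv2.INTER_CUBIC))
cv2.imwrite('pics/s3.png',cv2.resize(S['frame'][150:270,260:420],None,fx=5,fy=5,interpolation=cv2.INTER_CUBIC))
E
```

```text
sgn 1 twist [-0.16 -0.01  0.03] travel cm [ 8.39  0.11 -0.14]
t 3.63 e [0.4866 0.0163 0.1594] phi 21.8 C now [-108.6  -26.6] tipz 148.4 F [ 0.  -0.8  0. ] w 0.0951 q6 -0.7
```

View pics/t3.png

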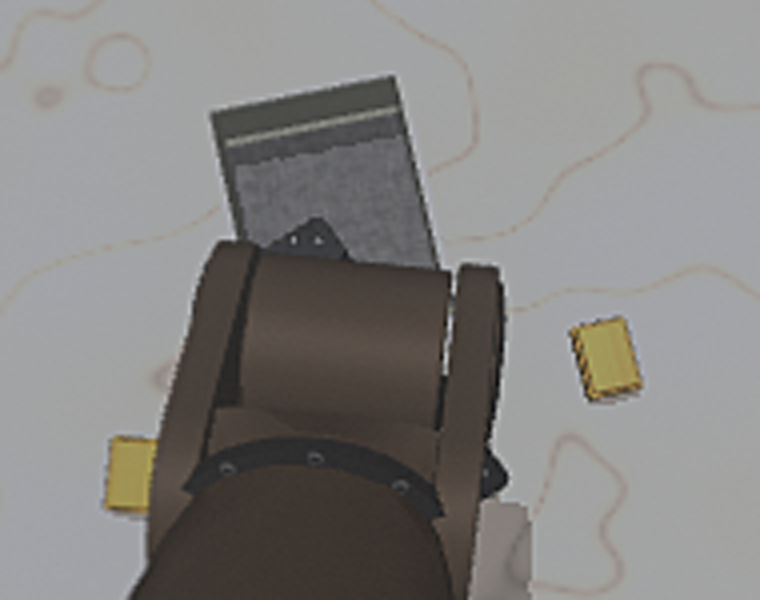

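View pics/s3.png

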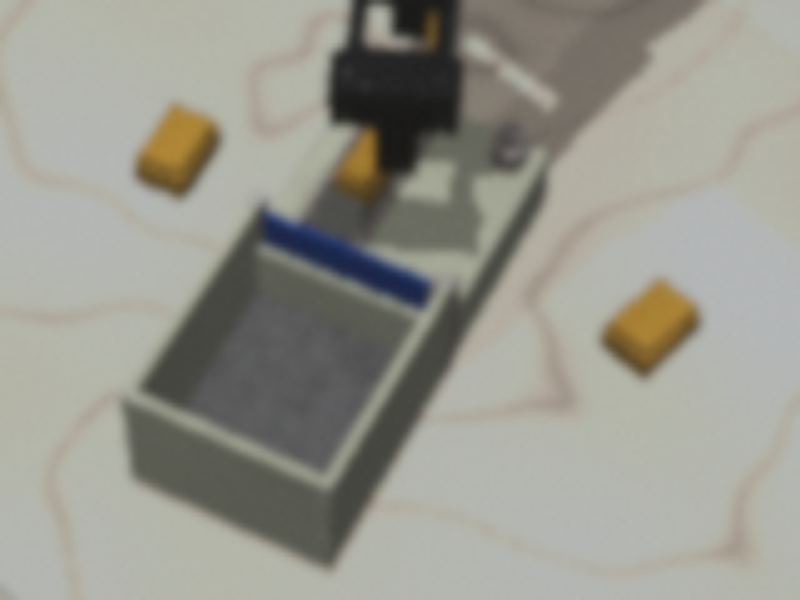

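The top view is blocked by the arm. The scene view shows the gripper above the deck, the flap shut and the ingot in place. I descend in stages.

carry_out(
  plan=[
    {"twist": [0,0,0],"travel": [1.2,0.1,-0.1],"jaw": 100},
    {"twist": [0,0,0],"travel": [2.4,0.1,-0.1],"jaw": 100},
    {"twist": [0,0,0],"travel": [3.6,0.1,-0.1],"jaw": 100},
    {"twist": [0,0,0],"travel": [4.8,0.1,-0.1],"jaw": 100},
    {"twist": [0,0,0],"travel": [4.8,0.1,-0.1],"jaw": 100},
  ],
)

```text
time: 4.15
ee_pos: [0.486, 0.0159, 0.1105]
tool_rot: [-2.189, 1.569, 3.118]
ft_force: [-0.3, 0.3, -0.3]
grip_width: 0.095
```

```bash
python3 g.py -108 75.5 1; python3 - <<'E'
from g import *
S=cam('scene')
v=cv2.resize(S['frame'][150:270,260:420],None,fx=5,fy=5,interpolation=cv2.INTER_CUBIC)
s=readout.read_state(); R=Ro.from_euler('xyz',s['tool_rot']).as_matrix(); e=s['ee_pos']
for k in (1,-1):
    P=[e+R@np.array([.011,k*b,q]) for b,q in ((.0475,.01),(.0475,-.01),(.0595,-.01),(.0595,.01))]
    p=((proj(S,P)-[260,150])*5+2).astype(np.int32); cv2.polylines(v,[p],True,(0,255,0),1)
cv2.imwrite('pics/s4.png',v)
E
```

```text
sgn 1 twist [-0.37 -0.07  0.1 ] travel cm [ 3.5   0.19 -0.13]
t 4.15 e [0.486  0.0159 0.1105] phi 21.6 C now [-109.4  -26.6] tipz 99.5 F [-0.3  0.3 -0.3] w 0.095 q6 -0.7
```

View pics/s4.png

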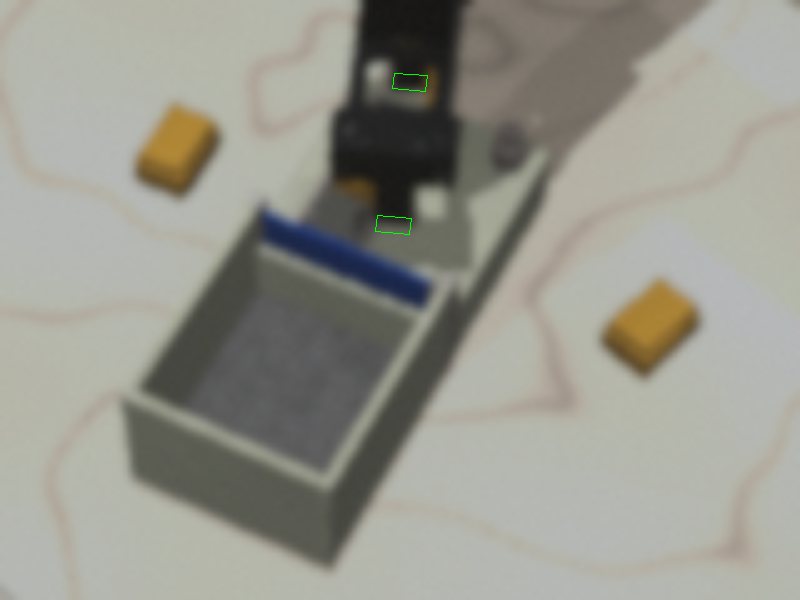

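The tip overlay agrees with the visible front finger at (395,218). I go down to pushing height.

carry_out(
  plan=[
    {"twist": [0,0,0],"travel": [1.0,0.1,-0.1],"jaw": 100},
    {"twist": [0,0,0],"travel": [2.0,0.1,-0.1],"jaw": 100},
    {"twist": [-0.2,0,0],"travel": [3.0,0.1,-0.1],"jaw": 100},
    {"twist": [-0.3,0,0],"travel": [3.5,0.1,-0.1],"jaw": 100},
    {"twist": [-0.3,0,0],"travel": [3.5,0.1,-0.1],"jaw": 100},
  ],
)

```text
time: 4.62
ee_pos: [0.4868, 0.0182, 0.076]
tool_rot: [-2.157, 1.57, -3.126]
ft_force: [-0.3, 0.9, 0.7]
grip_width: 0.0951
```

```bash
python3 g.py -75 75.5 1; python3 - <<'E'
from g import *
S=cam('scene')
cv2.imwrite('pics/s5.png',cv2.resize(S['frame'][150:270,260:420],None,fx=5,fy=5,interpolation=cv2.INTER_CUBIC))
E
```

```text
sgn 1 twist [ 0.04 -0.03  0.04] travel cm [0.05 3.04 1.25]
t 4.62 e [0.4868 0.0182 0.076 ] phi 22.0 C now [-107.8  -24.9] tipz 65.0 F [-0.3  0.9  0.7] w 0.0951 q6 -0.7
```

View pics/s5.png

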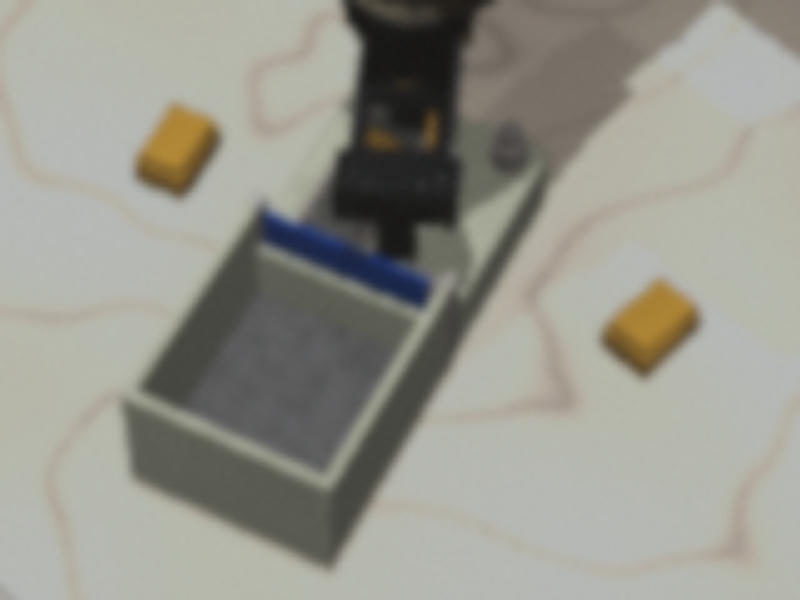

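carry_out(
  plan=[
    {"twist": [0,0,0],"travel": [0.02,0.28,0.11],"jaw": 100},
    {"twist": [0,0,0],"travel": [0.04,0.56,0.23],"jaw": 100},
    {"twist": [0,0,0],"travel": [0.05,0.83,0.34],"jaw": 100},
    {"twist": [0,0,0],"travel": [0.05,1.11,0.46],"jaw": 100},
    {"twist": [0,0,0],"travel": [0.05,1.39,0.57],"jaw": 100},
    {"twist": [0,0,0],"travel": [0.05,1.67,0.68],"jaw": 100},
    {"twist": [0,0,0],"travel": [0.05,1.94,0.8],"jaw": 100},
    {"twist": [0,0,0],"travel": [0.05,2.22,0.91],"jaw": 100},
    {"twist": [0,0,0],"travel": [0.05,2.5,1.03],"jaw": 100},
    {"twist": [0,0,0],"travel": [0.05,2.78,1.14],"jaw": 100},
    {"twist": [0,0,0],"travel": [0.05,2.78,1.14],"jaw": 100},
  ],
)

```text
time: 5.58
ee_pos: [0.515, 0.025, 0.0759]
tool_rot: [-2.185, 1.566, 3.131]
ft_force: [-8.0, -0.9, 4.0]
grip_width: 0.0952
```

```bash
cat > v.py <<'E'
from g import *
n=sys.argv[1]
S=cam('scene')
cv2.imwrite(f'pics/s{n}.png',cv2.resize(S['frame'][150:270,260:420],None,fx=5,fy=5,interpolation=cv2.INTER_CUBIC))
E
python3 g.py -45 75.5 1; python3 v.py 6
```

```text
sgn 1 twist [ 0.09 -0.15  0.21] travel cm [0.02 3.12 1.34]
t 5.58 e [0.515  0.025  0.0759] phi 22.1 C now [-78.9 -24.4] tipz 64.9 F [-8.  -0.9  4. ] w 0.0952 q6 -0.68
```

View pics/s6.png

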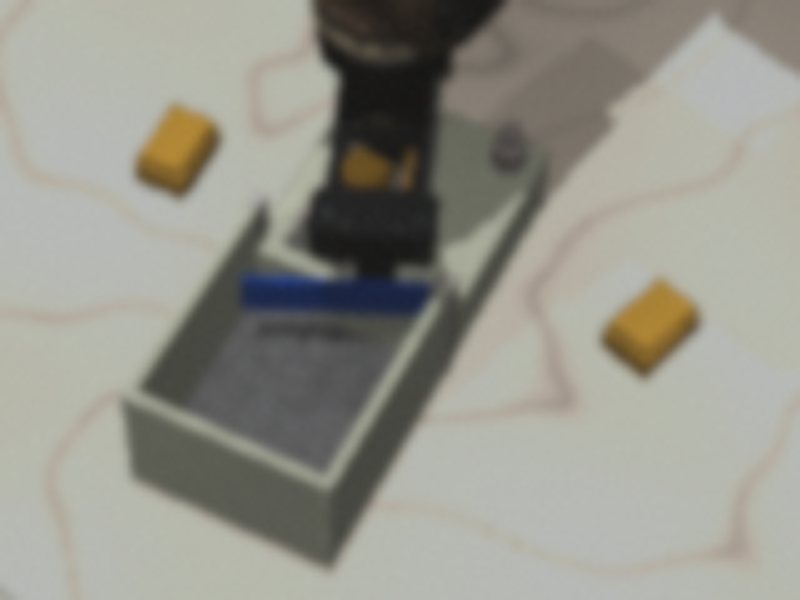

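The flap swings ahead as computed and the ingot follows well behind (seen between the fingers at (368,167)). I continue.

carry_out(
  plan=[
    {"twist": [0,0,0],"travel": [0.02,0.28,0.11],"jaw": 100},
    {"twist": [0,0,0],"travel": [0.02,0.56,0.23],"jaw": 100},
    {"twist": [0,0,0],"travel": [0.02,0.83,0.35],"jaw": 100},
    {"twist": [0,0,0],"travel": [0.02,1.11,0.47],"jaw": 100},
    {"twist": [0,0,0],"travel": [0.02,1.39,0.59],"jaw": 100},
    {"twist": [0,0,0],"travel": [0.02,1.67,0.7],"jaw": 100},
    {"twist": [0,0,0],"travel": [0.02,1.94,0.82],"jaw": 100},
    {"twist": [0,0,0],"travel": [0.02,2.22,0.94],"jaw": 100},
    {"twist": [0,0,0],"travel": [0.02,2.5,1.06],"jaw": 100},
    {"twist": [0,0,0],"travel": [0.02,2.78,1.18],"jaw": 100},
    {"twist": [0,0,0],"travel": [0.02,3.0,1.28],"jaw": 100},
  ],
)

```text
time: 6.55
ee_pos: [0.547, 0.031, 0.0756]
tool_rot: [-2.084, 1.567, -3.053]
ft_force: [-7.5, -4.6, 2.5]
grip_width: 0.0953
```

```bash
python3 g.py 10 75.5 1; python3 v.py 7
```

```text
sgn 1 twist [ 0.07 -0.12  0.21] travel cm [-0.01  5.23  2.09]
t 6.55 e [0.547  0.031  0.0756] phi 22.1 C now [-46.3 -25.4] tipz 64.6 F [-7.5 -4.6  2.5] w 0.0953 q6 -0.67
```

View pics/s7.png

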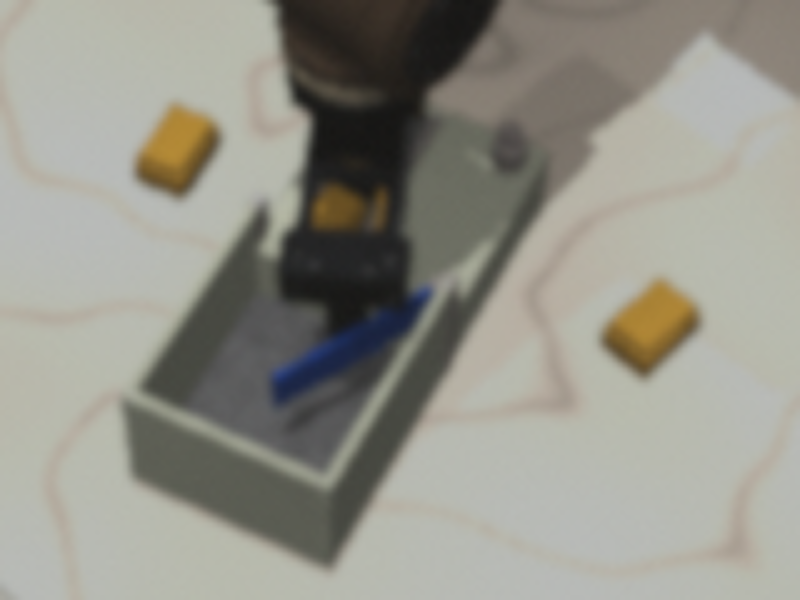

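The flap is at roughly 1.1 rad and clear of the groove; the ingot's front is just at the flap plane. I continue over the ledge.

carry_out(
  plan=[
    {"twist": [0,0,0],"travel": [0,0.28,0.11],"jaw": 100},
    {"twist": [0,0,0],"travel": [0,0.56,0.22],"jaw": 100},
    {"twist": [0,0,0],"travel": [0,0.84,0.33],"jaw": 100},
    {"twist": [0,0,0],"travel": [0,1.12,0.45],"jaw": 100},
    {"twist": [0,0,0],"travel": [0,1.4,0.56],"jaw": 100},
    {"twist": [0,0,0],"travel": [0,1.68,0.67],"jaw": 100},
    {"twist": [0,0,0],"travel": [0,1.96,0.78],"jaw": 100},
    {"twist": [0,0,0],"travel": [0,2.24,0.9],"jaw": 100},
    {"twist": [0,0,0],"travel": [0,2.52,1.01],"jaw": 100},
    {"twist": [0,0,0],"travel": [0,2.8,1.12],"jaw": 100},
    {"twist": [0,0,0],"travel": [0,3.08,1.23],"jaw": 100},
  ],
)

```text
time: 7.52
ee_pos: [0.5798, 0.0382, 0.0757]
tool_rot: [-2.036, 1.568, -3.005]
ft_force: [-6.1, -3.7, 3.1]
grip_width: 0.0952
```

```bash
python3 g.py 10 75.5 1; python3 v.py 8
```

```text
sgn 1 twist [ 0.05 -0.08  0.16] travel cm [0.02 2.12 0.82]
t 7.52 e [0.5798 0.0382 0.0757] phi 22.1 C now [-12.7 -25.3] tipz 64.7 F [-6.1 -3.7  3.1] w 0.0952 q6 -0.65
```

View pics/s8.png

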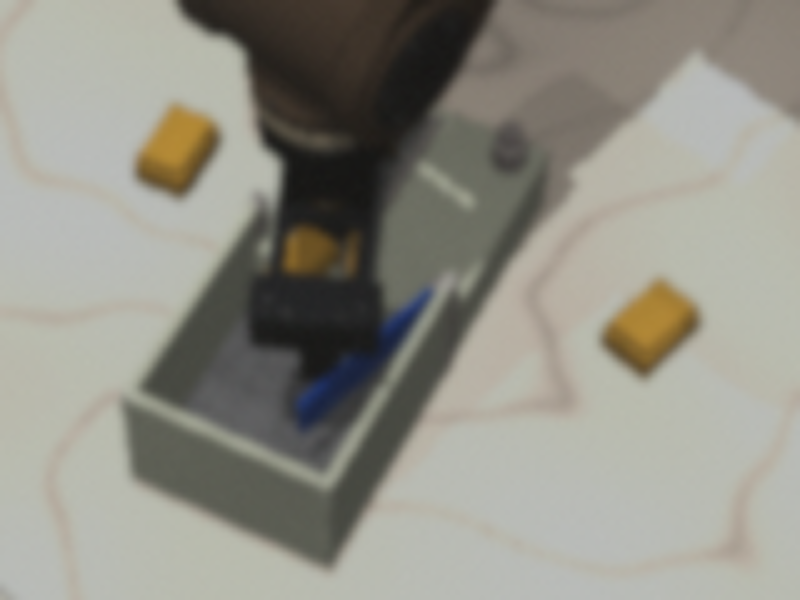

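carry_out(
  plan=[
    {"twist": [0,0,0],"travel": [0,0.2,0.08],"jaw": 100},
    {"twist": [0,0,0],"travel": [0,0.4,0.16],"jaw": 100},
    {"twist": [0,0,0],"travel": [0,0.6,0.23],"jaw": 100},
    {"twist": [0,0,0],"travel": [0,0.8,0.31],"jaw": 100},
    {"twist": [0,0,0],"travel": [0,1.0,0.39],"jaw": 100},
    {"twist": [0,0,0],"travel": [0,1.2,0.47],"jaw": 100},
    {"twist": [0,0,0],"travel": [0,1.4,0.55],"jaw": 100},
    {"twist": [0,0,0],"travel": [0,1.6,0.62],"jaw": 100},
    {"twist": [0,0,0],"travel": [0,1.8,0.7],"jaw": 100},
    {"twist": [0,0,0],"travel": [0,1.9,0.75],"jaw": 100},
    {"twist": [0,0,0],"travel": [0,1.9,0.75],"jaw": 100},
  ],
)

```text
time: 8.48
ee_pos: [0.6011, 0.0431, 0.0759]
tool_rot: [0.802, 1.57, -0.166]
ft_force: [-0.6, -3.1, 0.2]
grip_width: 0.0954
```

```bash
python3 g.py -40 75.5 1; python3 v.py 9
```

```text
sgn 1 twist [ 0.05  0.02 -0.02] travel cm [ 0.04 -4.54 -1.86]
t 8.48 e [0.6011 0.0431 0.0759] phi 22.1 C now [  9.1 -25.2] tipz 64.9 F [-0.6 -3.1  0.2] w 0.0954 q6 -0.64
```

View pics/s9.png

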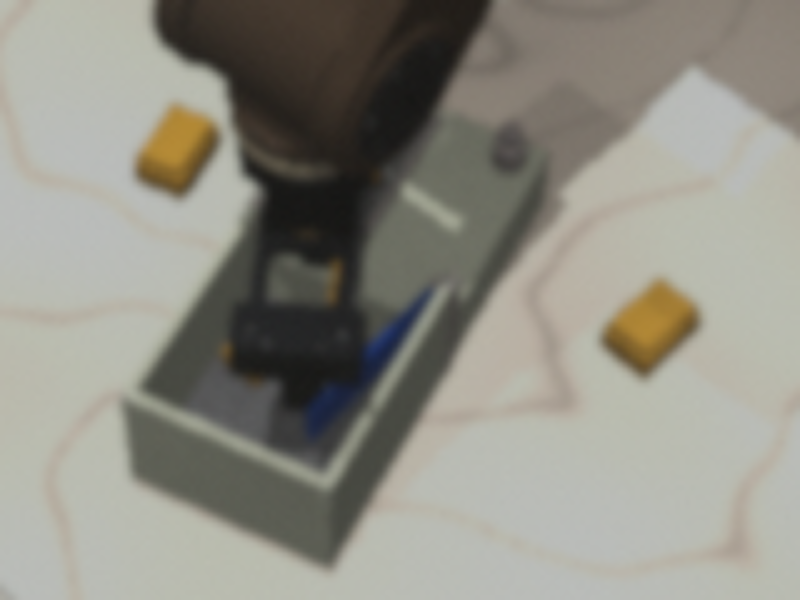

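The ingot is gone from the deck: gold edges show in the well at (230,355) and (255,378), and the push force has vanished. I draw back along the same line so the flap closes against the finger.

carry_out(
  plan=[
    {"twist": [0,0,0],"travel": [0,-0.5,-0.2],"jaw": 100},
    {"twist": [0,0,0],"travel": [0,-1.0,-0.4],"jaw": 100},
    {"twist": [0,0,0],"travel": [0,-1.5,-0.61],"jaw": 100},
    {"twist": [0,0,0],"travel": [0,-2.0,-0.81],"jaw": 100},
    {"twist": [0,0,0],"travel": [0,-2.5,-1.02],"jaw": 100},
    {"twist": [0,0,0],"travel": [0,-3.0,-1.22],"jaw": 100},
    {"twist": [0,0,0],"travel": [0,-3.5,-1.42],"jaw": 100},
    {"twist": [0,0,0],"travel": [0,-4.0,-1.63],"jaw": 100},
    {"twist": [0,0,0],"travel": [0,-4.5,-1.83],"jaw": 100},
    {"twist": [0,0,0],"travel": [0,-5.0,-2.04],"jaw": 100},
    {"twist": [0,0,0],"travel": [0,-5.5,-2.24],"jaw": 100},
    {"twist": [0,0,0],"travel": [0,-6.0,-2.45],"jaw": 100},
  ],
)

```text
time: 9.53
ee_pos: [0.5369, 0.029, 0.0759]
tool_rot: [-0.426, 1.571, -1.395]
ft_force: [1.3, -6.3, 0.7]
grip_width: 0.0951
```

```bash
python3 g.py -112 75.5 1; python3 v.py 10
```

```text
sgn 1 twist [0.05 0.01 0.01] travel cm [ 0.04 -5.12 -2.09]
t 9.53 e [0.5369 0.029  0.0759] phi 22.0 C now [-56.7 -25.2] tipz 64.9 F [ 1.3 -6.3  0.7] w 0.0951 q6 -0.67
```

View pics/s10.png

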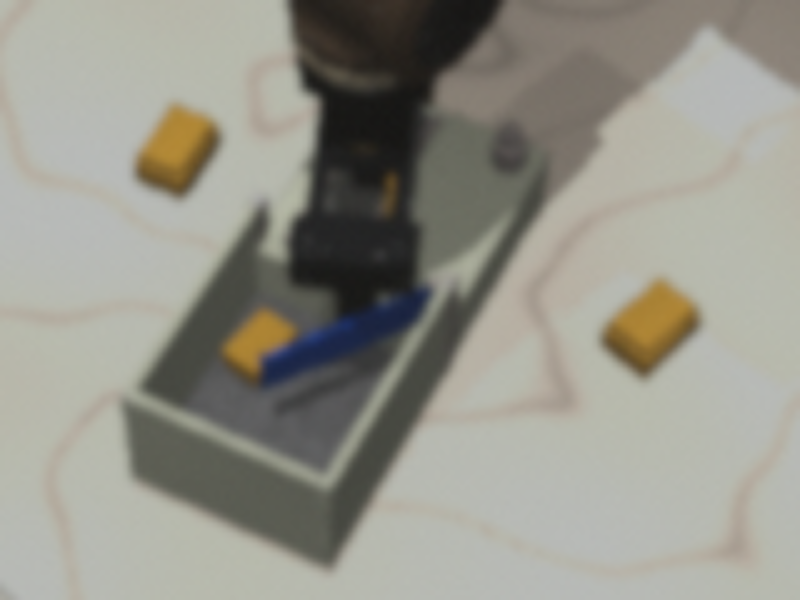

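The ingot lies flat on the well floor at (262,345), below the flap. I carry on drawing back, then lift.

carry_out(
  plan=[
    {"twist": [0,0,0],"travel": [0,-0.5,-0.2],"jaw": 100},
    {"twist": [0,0,0],"travel": [0,-1.0,-0.4],"jaw": 100},
    {"twist": [0,0,0],"travel": [0,-1.5,-0.61],"jaw": 100},
    {"twist": [0,0,0],"travel": [0,-2.0,-0.81],"jaw": 100},
    {"twist": [0,0,0],"travel": [0,-2.5,-1.02],"jaw": 100},
    {"twist": [0,0,0],"travel": [0,-3.0,-1.22],"jaw": 100},
    {"twist": [0,0,0],"travel": [0,-3.5,-1.42],"jaw": 100},
    {"twist": [0,0,0],"travel": [0,-4.0,-1.63],"jaw": 100},
    {"twist": [0,0,0],"travel": [0,-4.5,-1.83],"jaw": 100},
    {"twist": [0,0,0],"travel": [0,-5.0,-2.04],"jaw": 100},
    {"twist": [0,0,0],"travel": [0,-5.2,-2.12],"jaw": 100},
    {"twist": [0,0,0],"travel": [0,-5.2,-2.12],"jaw": 100},
  ],
)

```text
time: 10.58
ee_pos: [0.4821, 0.0173, 0.076]
tool_rot: [-1.412, 1.571, -2.38]
ft_force: [-0.3, -0.3, -0.9]
grip_width: 0.0952
```

```bash
python3 g.py -112 200 1
```

```text
sgn 1 twist [0.06 0.   0.  ] travel cm [-12.4    0.05   0.05]
t 10.58 e [0.4821 0.0173 0.076 ] phi 22.1 C now [-112.6  -24.8] tipz 65.0 F [-0.3 -0.3 -0.9] w 0.0952 q6 -0.7
```

Lift, then swing aside to clear the cameras' view.

carry_out(
  plan=[
    {"twist": [0,0,0],"travel": [-1.5,0,0],"jaw": 100},
    {"twist": [0,0,0],"travel": [-3.5,0,0],"jaw": 100},
    {"twist": [0,0,0],"travel": [-6,0,0],"jaw": 100},
    {"twist": [0,0,0],"travel": [-9,0,0],"jaw": 100},
    {"twist": [0,0,0],"travel": [-12,0,0],"jaw": 100},
    {"twist": [0,0,0],"travel": [-14,-1.5,2.2],"jaw": 100},
    {"twist": [0,0,0],"travel": [-15,-3,4.4],"jaw": 100},
    {"twist": [0,0,0],"travel": [-15,-4.7,6.8],"jaw": 100},
    {"twist": [0,0,0],"travel": [-15,-6.4,9.2],"jaw": 100},
    {"twist": [0,0,0],"travel": [-15,-8.1,11.6],"jaw": 100},
    {"twist": [0,0,0],"travel": [-15,-9.8,14],"jaw": 100},
    {"twist": [0,0,0],"travel": [-15,-11.5,16.4],"jaw": 100},
  ],
)

```text
time: 11.58
ee_pos: [0.4806, -0.1845, 0.2261]
tool_rot: [0.535, 1.57, -0.433]
ft_force: [1.1, 1.0, -0.2]
grip_width: 0.0952
```

```bash
cat > w.py <<'E'
from g import *
s=readout.read_state();print(s['time'],s['ee_pos'].round(3),s['ft_force'].round(1))
for n in ('top','scene'):
    c=cam(n); cv2.imwrite(f'pics/{n}_{sys.argv[1]}.png',c['frame'])
    print(n,[(t,[np.round(d['at'],1).tolist() for d in spotter.tip_of(n,t)][:3]) for t in ('ingot_center','weight')])
    if n=='scene': v=cv2.resize(c['frame'][150:270,260:420],None,fx=5,fy=5,interpolation=cv2.INTER_CUBIC)
    else: v=cv2.resize(c['frame'][110:270,210:400],None,fx=4,fy=3.75,interpolation=cv2.INTER_CUBIC)
    cv2.imwrite(f'pics/{n}c_{sys.argv[1]}.png',v)
E
python3 w.py 11
```

```text
11.5833 [ 0.481 -0.184  0.226] [ 1.1  1.  -0.2]
top [('ingot_center', [[242.9, 232.7], [363.2, 203.3], [305.2, 171.9]]), ('weight', [[288.5, 243.7]])]
scene [('ingot_center', [[390.0, 217.0], [314.5, 222.2], [292.3, 178.8]]), ('weight', [[361.1, 178.1]])]
```

View pics/scenec_11.png

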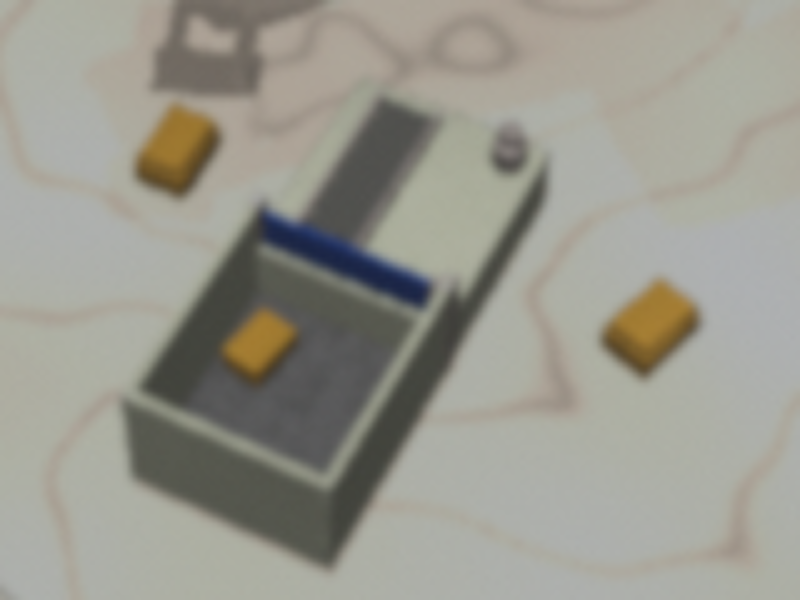

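View pics/top_11.png

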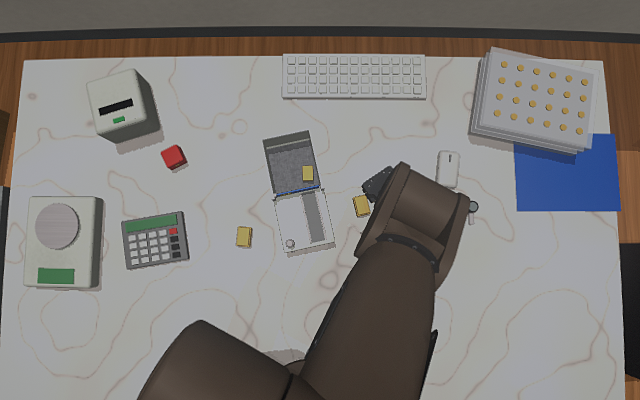

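The flap is shut, the ingot lies flat in the well (scene crop (260,345), top (307,173)), the weight and the other visible things haven't moved, and the robot is clear.

```bash
python3 -c "
from rig import job_done; print(job_done())"
```

```text
the job is handed in; nothing more can be done
None
```

The job is handed in, and by my last pictures it worked: the gold ingot lies flat on the well floor and the flap is shut.

- **What I did:** I used the ingot in the groove, the smallest of the three gold ones. With the jaws fully open, a single straight push along the groove opened the flap with the leading finger while the other finger pushed the ingot over the ledge. By geometry the flap was open about 0.1 rad when the ingot first moved, about 1.1 rad when its front reached the flap plane, and 1.35 rad at the end. I drew back along the same line so the flap closed against the finger, then lifted clear.
- **Last checks:** The flap sits in its starting position in the final picture. The weight and both counter ingots are where they were, and nothing else in view had moved. The arm ended about 0.23 m above the counter, touching nothing, at about 11.7 s. The readings I took during the push stayed under about 10 N.
- **Disagreements and gaps:**
  - The two cameras' hatch fits differed by about 3 mm and 0.02 rad. I used a value between them, and it held.
  - The arm hid the silver ingot from the top camera in the last picture and partly covered the loupe. My path kept well above both.
  - The top camera could not see the push, so I followed it by the scene camera alone.

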